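# Unbolt and open the sliding guard of a bottle-marking station

## Task

Open the marking station so that the finished bottle in it can be reached: first draw the guard's bolt fully back by its knob, then slide the tinted guard fully open by its handle, and leave it open with the bolt drawn. Do not press the emergency stop and do not knock or push the loose tumbler standing beside the station.

Things in the scene. Friction and masses are not known exactly. Their poses are not given: they have to be found in the camera images.
- station: The marking station: a low blue steel box, 320 (x) by 400 (y) by 100 mm high, fixed to the bench, turned by up to 17 degrees. Origin: centre of its underside; x points away from the robot, y to the robot's left. On its top, at x -115, y -120 mm, is a fixed black dial (26 mm wide, 26 mm high) that is no part of the job. All parts below have these axes.
- catch_knob (a point): Knob of the guard's bolt: plain upright steel cylinder, 18 mm in diameter, its top 56 mm above the box's top. This point: on its axis, 46 mm above the box's top. It draws back along the station's -x (towards the robot) against 2.5 N and stays where left. A 20 mm high guide bracket (its +x side) and the 16 mm high guard (its -y side) are close: keep fingertips 20 mm above the box's top.
- catch (a joint): Travel of the bolt, m: 0 is fully shot (its end stands in front of the guard and stops it), 0.035 is drawn fully back. It starts between 0 and 0.004. It clears the guard beyond 0.021.
- guard_handle (a point): Guard's handle: U-shaped steel bar, 14 mm thick, 110 mm long along x, on a flat tinted guard 160 x 160 mm in an aluminium frame. This point: middle of the bar, on its centre line, 63 mm above the box's top, 47 mm above the guard; closed, it is 110 mm along +x and 88 mm along -y from the knob. The guard slides along the station's +y (to the robot's left) against 3 N and stays where left.
- guard (a joint): Travel of the guard, m: 0 is closed, 0.14 is fully open. While the bolt is shot the guard goes no further than a few mm.
- stop (a joint): Emergency stop: a red mushroom button 32 mm in diameter on a yellow base, 18 mm high, on the station's top 137 mm to the +y side of the bolt's knob. 0 is out, 0.006 is pressed in fully. Not to be pressed.
- tumbler_center (a point): Loose pink drinking tumbler with a black lid, 72 mm in diameter, 208 mm high, 0.35 kg, standing upright on the bench by the -y side of the station. This point is on its axis, half-way up. Not to be knocked or pushed.

How it is judged:
By the outcome, as a careful person would: the job done as asked, in the order asked, and still so for the second after the job is handed in, with the robot touching nothing.
It also fails if it takes over 45 s, if anything falls off the work surface, if the arm or the gripper's body presses on something with over 40 N, if the wrist force passes 120 N, or if a joint passes its speed limit or range.

## Robot

A 6-joint arm with a two-finger parallel gripper is mounted at the origin on the work surface. World frame = base frame: x ahead of the robot, y to its left, z up, the work surface at z = 0. Lengths are in m, angles in rad, forces in N, time in s.
With the tool pointing down it reaches from about 0.375 to 0.9 m from the base axis. Payload 3.1 kg.
Tool frame: the origin (TCP) lies at the very end of the fingers, on their centre line; the grasp point (between the pads) lies r.hold_point_z behind it (r.hold_point_z is the distance from the TCP to the grasp point, in m); z points along the fingers, y is the line along which they close (so a half turn about z gives the same grasp; the last joint's range is limited). The gripper opens to 87 mm and grips with 3 to 60 N. Pads are 19 mm wide; open, the fingers measure 117 mm over their backs; the gripper's body (75 mm by 190 mm) begins 51 mm behind the grasp point.
Start: joints at [-1.363, 0.527, 1.433, -0, 1.181, -0.178], TCP at [0.236, -0.579, 0.223] pointing down, gripper open.
Joint ranges: [-3.08, 3.08], [-0.75, 2.2], [0.22, 2.44], [-1.43, 4.57], [0, 2.65], [-2.85, 2.85]. Speed limits (rad/s): [2.79, 2.79, 3.14, 3.14, 3.14, 3.14].

## Interface

Orientations are given as a unit quaternion [w, x, y, z].
In Python, from cell import r, viewer, ticket gives the robot as it stands.
- The arm moves only by the tool drive_tool, never from a script. Its argument "steps" is a list that holds one entry, the list of rows, each a list of 7 numbers: the shift along the world's x, y, z in m, then the turn, a rotation vector about the world's x, y, z in degrees, then the opening in per cent of the stroke, from 0 (shut) to 100 (fully open). In form: [[[dx, dy, dz, ax, ay, az, claw], ...]]. A call has 1 to 5 rows; each row is the pose to reach, as a shift and turn from the pose commanded when the call began; what a row does not reach only later rows make up. A row lasts 1/12 s, in which the tool goes at most 41.7 mm and 7.16 degrees, less where a joint would pass 70% of its speed; a pose out of reach is approached as far as the arm can. A call with a gripper value outside its range is refused whole. The fingers move at their own pace and stop on an object; "force" is the grip in N (left out, the last holds). Time passes only in rows, so rows that repeat a pose let the fingers close. It gives the time, the measured TCP pose, the force and the opening at its end, in the units of the state.
- r.state(): the state, without advancing time (a new reading comes with each control period).
- viewer.grab_frame(name): name is "scene" or "top" or "wrist"; returns the picture (384x512x3 uint8, red, green, blue); there is no depth.
- viewer.calibration(name): a dict with "fx", "fy", "cx", "cy" (pixels), "distortion" ([k1, k2, p1, p2, k3] as OpenCV has them; the pictures are not rectified), "xyz" and "attitude" of the camera in the world; the wrist camera has in their place "mount" (4x4, takes a point from camera to tool coordinates, whose origin is the TCP and whose axes are the flange's). Camera axes: x right, y up, looking along -z (the intrinsics and any distortion apply to the point x, -y, -z); pixel columns grow to the right and rows downward; lengths in m; the calibration is good to about 2 mm. A picture is of the moment at which its call begins: read the wrist's pose just before it. calibration takes no time and is no camera call.
- ticket.close_job(): hands the job in, once; it reports no verdict.
The state is a dict: "clock": time; "joints": joint angles; "joint_velocities": joint speeds; "effort": joint torques, N m; "ee_pos": TCP position; "ee_rot": TCP orientation; "wrist_force": force on the tool from outside, world axes, zero at the start; "moment": the same for the moment, N m; "opening": finger opening in m.
Only numpy, scipy, OpenCV 4.12 (cv2) and the standard library are available. Lean on these libraries where they do the work, as an engineer would, in place of code of your own. Each camera call takes 0.05 s, during which the arm holds its last target. There are 200 camera calls.

## Working session

There is one attempt and no reset: what is moved stays moved. The work goes in short steps, Python scripts to look and compute and a tool call to move; the robot and the scene stay as the last step left them, time stands still between calls to the robot, and variables do not carry over. Pictures are saved under pics/ and viewed, on a budget of 10 in all, crops included, one or two more only if the job needs it, and the job is handed in when it is done.

Besides the shell and the picture viewer there is one more tool, called after "Emit:" as name(argument=value, ...), one argument or row to a line, values as JSON. drive_tool: Moves the arm, as the interface text tells. Its arguments: {"type":"object","properties":{"steps":{"type":"array"},"force":{"type":"number"}},"required":["steps"]}

```bash
mkdir -p pics
python3 - <<'E'
from cell import r, viewer
import cv2, numpy as np
print(r.state(), r.hold_point_z)
for n in ("scene","top"):
    f=viewer.grab_frame(n); cv2.imwrite(f"pics/{n}0.png",cv2.cvtColor(f,cv2.COLOR_RGB2BGR)); print(n,viewer.calibration(n))
print(viewer.calibration("wrist"))
E
```

```text
{'clock': 0.0, 'joints': array([-1.36249130e+00,  5.28420141e-01,  1.43391219e+00, -2.08673588e-05,
        1.18138215e+00, -1.78531757e-01]), 'joint_velocities': array([ 0.00019321,  0.00023235, -0.0008698 ,  0.00097725,  0.00055171,
       -0.00076259]), 'effort': array([ 1.68197294e-03, -4.40033305e+01, -1.76592529e+01,  6.33549714e-02,
        5.82508184e-02, -1.59969100e-04]), 'ee_pos': array([ 0.2356372 , -0.57808612,  0.22159676]), 'ee_rot': array([-1.06064778e-03,  9.81351589e-01,  1.92218449e-01, -2.54400304e-05]), 'wrist_force': array([ 0.06493074, -0.2783271 ,  0.01264804]), 'moment': array([ 0.04727564, -0.0270734 ,  0.00364222]), 'opening': 0.0868215526602612} 0.0187
scene {'fx': 429.6731087188469, 'fy': 429.6731087188469, 'cx': 260.6220064690132, 'cy': 199.67671317623567, 'distortion': array([-0.12096111,  0.        ,  0.        ,  0.        ,  0.        ]), 'xyz': array([ 0.99739673, -0.69221454,  0.88346846]), 'attitude': array([0.8862832 , 0.37030037, 0.10403779, 0.25798422])}
top {'fx': 441.4299899789038, 'fy': 441.4299899789038, 'cx': 264.1124425034578, 'cy': 191.2024725061212, 'distortion': array([0.04604897, 0.        , 0.        , 0.        , 0.        ]), 'xyz': array([ 0.47978132, -0.05506346,  1.0713183 ]), 'attitude': array([ 0.71357296,  0.0530959 , -0.04684693, -0.69699342])}
{'fx': 279.28284886139477, 'fy': 279.28284886139477, 'cx': 251.6031327645295, 'cy': 191.74766702727365, 'distortion': array([-0.05681138,  0.        ,  0.        ,  0.        ,  0.        ]), 'mount': array([[-6.84855164e-04,  9.65141134e-01,  2.61729100e-01,
         7.13364035e-02],
       [ 9.99999234e-01,  3.91187529e-04,  1.17412800e-03,
         2.31910377e-04],
       [ 1.03081407e-03,  2.61729703e-01, -9.65140663e-01,
        -1.62271351e-01],
       [ 0.00000000e+00,  0.00000000e+00,  0.00000000e+00,
         1.00000000e+00]])}
```

View pics/scene0.png

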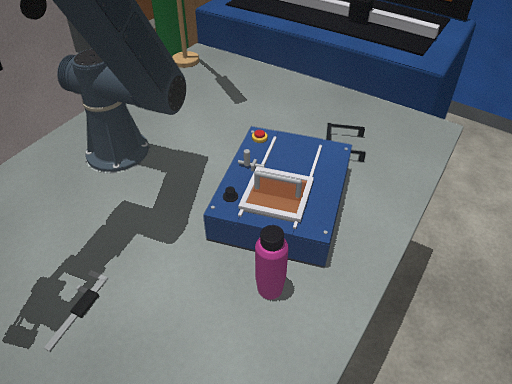

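View pics/top0.png

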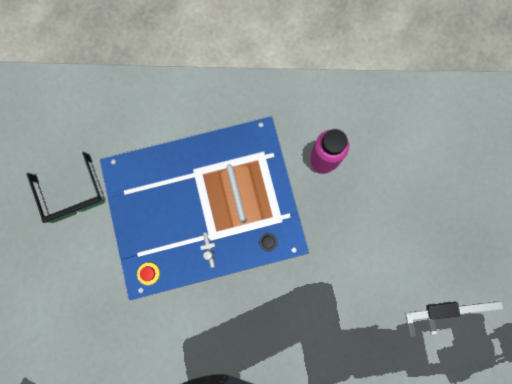

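The scene view shows the station with its guard closed, and the tumbler at its -y side. In the top view I see the box top's corners at about (101,158), (272,118), (308,255) and (130,298). The handle bar runs (230,167)–(242,220), the knob is near (208,256), the stop at (148,273), the dial at (268,242) and the tumbler lid at (335,142). I'll fit the station pose from these.

```bash
cat > h.py <<'E'
import numpy as np, cv2
from scipy.spatial.transform import Rotation as R
from cell import r, viewer
def ray(name, px, st=None):
    c=viewer.calibration(name); K=np.array([[c['fx'],0,c['cx']],[0,c['fy'],c['cy']],[0,0,1]])
    p=cv2.undistortPoints(np.array(px,float).reshape(-1,1,2),K,c['distortion']).reshape(-1,2)
    d=np.c_[p[:,0],-p[:,1],-np.ones(len(p))]
    if name=='wrist':
        q=st['ee_rot']; Rt=R.from_quat(np.roll(q,-1)).as_matrix(); M=c['mount']
        return Rt@M[:3,3]+st['ee_pos'], d@(Rt@M[:3,:3]).T
    return c['xyz'], d@R.from_quat(np.roll(c['attitude'],-1)).as_matrix().T
def at_z(name,px,z,st=None):
    o,d=ray(name,px,st); return o+d*((np.asarray(z)-o[2])/d[:,2])[:,None]
E
python3 - <<'E'
from h import *
px=[(101,158),(272,118),(308,255),(130,298),(208,256),(148,273),(268,242),(230,167),(242,220),(335,142)]
z=[.1]*4+[.156,.118,.126,.17,.17,.208]
P=at_z('top',px,z); print(P.round(4))
a=P[:4]; m=np.array([[.16,.2],[.16,-.2],[-.16,-.2],[-.16,.2]])
A,B=m-m.mean(0),a[:,:2]-a[:,:2].mean(0)
th=np.arctan2((A[:,0]*B[:,1]-A[:,1]*B[:,0]).sum(),(A*B).sum()); c=a[:,:2].mean(0)
Rm=np.array([[np.cos(th),-np.sin(th)],[np.sin(th),np.cos(th)]])
print('yaw',np.degrees(th),c,'local',((P[:,:2]-c)@Rm).round(4))
f=cv2.imread('pics/top0.png')[150:300,120:320]; cv2.imwrite('pics/topc.png',cv2.resize(f,None,fx=4,fy=4,interpolation=cv2.INTER_CUBIC))
E
```

```text
[[ 0.6846  0.322   0.1   ]
 [ 0.7864 -0.0587  0.1   ]
 [ 0.4802 -0.1435  0.1   ]
 [ 0.3807  0.2365  0.1   ]
 [ 0.4732  0.0664  0.156 ]
 [ 0.4347  0.1969  0.118 ]
 [ 0.5054 -0.056   0.126 ]
 [ 0.6572  0.0266  0.17  ]
 [ 0.5476 -0.0018  0.17  ]
 [ 0.7053 -0.1854  0.208 ]]
yaw 15.125541115773515 [0.58300059 0.0890695 ] local [[ 0.1589  0.1983]
 [ 0.1578 -0.1957]
 [-0.1599 -0.1977]
 [-0.1568  0.1951]
 [-0.1119  0.0068]
 [-0.115   0.1428]
 [-0.1128 -0.1197]
 [ 0.0553 -0.0797]
 [-0.0579 -0.0785]
 [ 0.0465 -0.2969]]
```

View pics/topc.png

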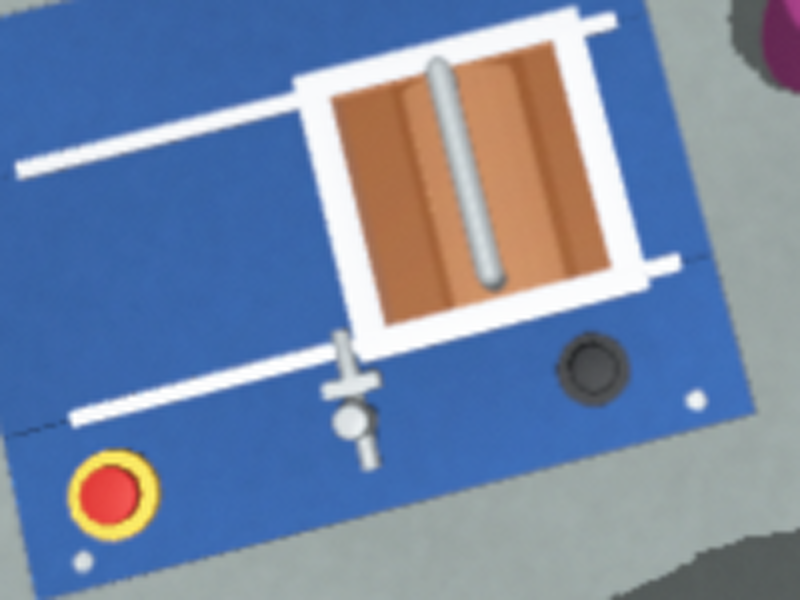

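The close-up puts the knob top at full-frame (207.5,255.2) and the bar's middle at (236,193). The station fit gives a yaw of about 15°, the knob at world (0.475, 0.067) and the bar's middle at (0.603, 0.012). The spacing agrees with the spec, so I'll move over.

Emit:
drive_tool(
  steps=[
    [[0.014,0.0375,0.004,0,0,-1.4,100],[0.028,0.075,0.008,0,0,-2.8,100],[0.042,0.1125,0.012,0,0,-4.2,100],[0.056,0.15,0.016,0,0,-5.6,100],[0.07,0.188,0.02,0,0,-7,100]],
  ],
)

```text
clock: 0.52
ee_pos: [0.3059, -0.3888, 0.2422]
ee_rot: [-0.001, 0.991, 0.131, -0.0]
wrist_force: [0.3, -0.1, 0.5]
opening: 0.0868
```

Emit:
drive_tool(
  steps=[
    [[0.014,0.0375,0,0,0,0,100],[0.028,0.075,0,0,0,0,100],[0.042,0.1125,0,0,0,0,100],[0.056,0.15,0,0,0,0,100],[0.07,0.188,0,0,0,0,100]],
  ],
)

```text
clock: 0.93
ee_pos: [0.3759, -0.2009, 0.2424]
ee_rot: [-0.0, 0.991, 0.132, -0.0]
wrist_force: [0.6, -0.7, -0.4]
opening: 0.0869
```

Emit:
drive_tool(
  steps=[
    [[0.014,0.0375,0,0,0,0,100],[0.028,0.075,0,0,0,0,100],[0.042,0.1125,0,0,0,0,100],[0.056,0.15,0,0,0,0,100],[0.07,0.188,0,0,0,0,100]],
  ],
)

```text
clock: 1.35
ee_pos: [0.4458, -0.0128, 0.2425]
ee_rot: [-0.0, 0.991, 0.132, -0.0]
wrist_force: [0.1, -0.1, -0.1]
opening: 0.0872
```

Run:
```python
from h import *
s=r.state(); f=viewer.grab_frame('wrist'); np.save('pics/w1.npy',np.r_[s['ee_pos'],s['ee_rot']])
cv2.imwrite('pics/w1.png',cv2.cvtColor(f,cv2.COLOR_RGB2BGR)); print(s['clock'],s['ee_pos'],s['ee_rot'],s['wrist_force'])
```

```text
1.35 [ 0.44582625 -0.01278888  0.24246181] [-1.25481483e-05  9.91267952e-01  1.31862920e-01 -1.34125597e-04] [ 0.07854903 -0.08345224 -0.12589725]
```

View pics/w1.png

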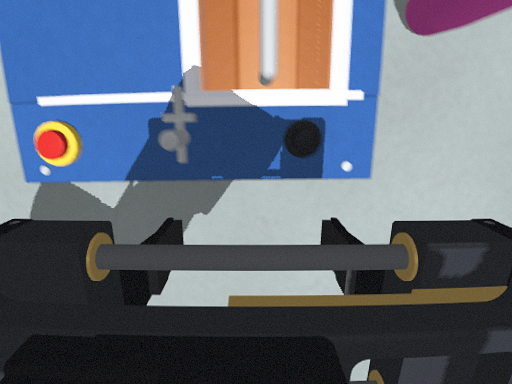

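The wrist view shows the knob top at about (168,140), the stop at (52,143) and the dial at (302,138). The image is square with the station, so the yaw is right.

Run:
```python
from h import *
a=np.load('pics/w1.npy'); s=dict(ee_pos=a[:3],ee_rot=a[3:])
print(at_z('wrist',[(168,140),(52,145),(268,78)],[.156,.118,.163],s).round(4), s['ee_pos'])
```

```text
[[0.476  0.0721 0.156 ]
 [0.4339 0.2015 0.118 ]
 [0.5476 0.0009 0.163 ]] [ 0.44582625 -0.01278888  0.24246181]
```

Emit:
drive_tool(
  steps=[
    [[0.015,0.0375,0,0,0,0,100],[0.03,0.075,0,0,0,0,100],[0.03,0.083,-0.03,0,0,0,100],[0.03,0.083,-0.06,0,0,0,100],[0.03,0.083,-0.07,0,0,0,100]],
  ],
)

```text
clock: 1.82
ee_pos: [0.4732, 0.0694, 0.1693]
ee_rot: [-0.001, 0.991, 0.133, -0.003]
wrist_force: [-0.7, -0.1, -1.0]
opening: 0.087
```

Emit:
drive_tool(
  steps=[
    [[0,0,-0.02,0,0,0,100],[0,0,-0.036,0,0,0,100],[0,0,-0.045,0,0,0,100],[0,0,-0.045,0,0,0,40],[0,0,-0.045,0,0,0,40]],
  ],
  force=10,
)

```text
clock: 2.23
ee_pos: [0.4757, 0.068, 0.1274]
ee_rot: [-0.0, 0.991, 0.132, -0.0]
wrist_force: [1.2, 0.9, 0.5]
opening: 0.0802
```

Emit:
drive_tool(
  steps=[
    [[0,0,0,0,0,0,0],[0,0,0,0,0,0,0],[0,0,0,0,0,0,0],[0,0,0,0,0,0,0],[0,0,0,0,0,0,0]],
  ],
  force=12,
)

```text
clock: 2.65
ee_pos: [0.4761, 0.0682, 0.1281]
ee_rot: [0.0, 0.991, 0.132, 0.001]
wrist_force: [0.5, 1.1, -1.1]
opening: 0.0483
```

Still closing.

Emit:
drive_tool(
  steps=[
    [[0,0,0,0,0,0,0],[0,0,0,0,0,0,0],[0,0,0,0,0,0,0],[0,0,0,0,0,0,0],[0,0,0,0,0,0,0]],
  ],
)

```text
clock: 3.07
ee_pos: [0.4752, 0.0697, 0.1275]
ee_rot: [-0.002, 0.991, 0.131, -0.0]
wrist_force: [0.1, 4.5, 1.8]
opening: 0.0176
```

Emit:
drive_tool(
  steps=[
    [[0,0,0,0,0,0,0],[0,0,0,0,0,0,0],[0,0,0,0,0,0,0]],
  ],
)

```text
clock: 3.32
ee_pos: [0.4752, 0.0696, 0.1275]
ee_rot: [-0.001, 0.991, 0.131, -0.0]
wrist_force: [-0.9, 5.4, 1.4]
opening: 0.0173
```

The grip stopped at 17 mm, so it's on the knob. Drawing back along the station's -x.

Emit:
drive_tool(
  steps=[
    [[-0.006,-0.001,0,0,0,0,0],[-0.012,-0.0025,0,0,0,0,0],[-0.018,-0.004,0,0,0,0,0],[-0.024,-0.0055,0,0,0,0,0],[-0.029,-0.007,0,0,0,0,0]],
  ],
  force=20,
)

```text
clock: 3.73
ee_pos: [0.4462, 0.0614, 0.1275]
ee_rot: [-0.0, 0.991, 0.132, 0.0]
wrist_force: [2.3, 4.2, -1.0]
opening: 0.0176
```

Emit:
drive_tool(
  steps=[
    [[-0.003,-0.001,0,0,0,0,0],[-0.006,-0.0015,0,0,0,0,0],[-0.007,-0.002,0,0,0,0,0],[-0.007,-0.002,0,0,0,0,0]],
  ],
)

```text
clock: 4.07
ee_pos: [0.4424, 0.0602, 0.1276]
ee_rot: [-0.001, 0.991, 0.131, 0.003]
wrist_force: [6.8, 10.2, -8.3]
opening: 0.0171
```

The force rose and the motion stopped after about 34 mm, so the bolt is at its end. Release, lift, and check.

Emit:
drive_tool(
  steps=[
    [[0,0,0,0,0,0,60],[0,0,0,0,0,0,60],[0,0,0,0,0,0,60],[0,0,0,0,0,0,60],[0,0,0.005,0,0,0,60]],
  ],
)

```text
clock: 4.48
ee_pos: [0.4387, 0.0588, 0.1321]
ee_rot: [-0.0, 0.991, 0.132, -0.001]
wrist_force: [0.1, 0.3, 0.2]
opening: 0.0429
```

Emit:
drive_tool(
  steps=[
    [[0,0,0.025,0,0,0,70],[0,0,0.055,0,0,0,80],[0,0,0.09,0,0,0,80],[0.01,0,0.11,0,0,0,80],[0.03,-0.01,0.11,0,0,0,80]],
  ],
)

```text
clock: 4.9
ee_pos: [0.4702, 0.05, 0.2474]
ee_rot: [0.001, 0.991, 0.133, 0.003]
wrist_force: [1.4, 0.3, -0.9]
opening: 0.0682
```

Run:
```python
from h import *
s=r.state(); f=viewer.grab_frame('top'); print(s['clock'],s['ee_pos'],s['wrist_force'],s['opening'])
f2=viewer.grab_frame('scene')
a=cv2.resize(f[140:300,90:310],None,fx=2.5,fy=2.5,interpolation=2); b=cv2.resize(f2[110:260,200:360],None,fx=2.5,fy=2.5,interpolation=2)
h=max(len(a),len(b)); pad=lambda i:cv2.copyMakeBorder(i,0,h-len(i),0,0,0)
im=np.hstack([pad(a)[:, :400],pad(b)]); cv2.imwrite('pics/chk.png',cv2.cvtColor(im,cv2.COLOR_RGB2BGR)); print(im.shape)
```

```text
4.9 [0.47022754 0.04995743 0.24738944] [ 1.43180263  0.29404534 -0.88647969] 0.0681744438033895
(400, 800, 3)
```

View pics/chk.png

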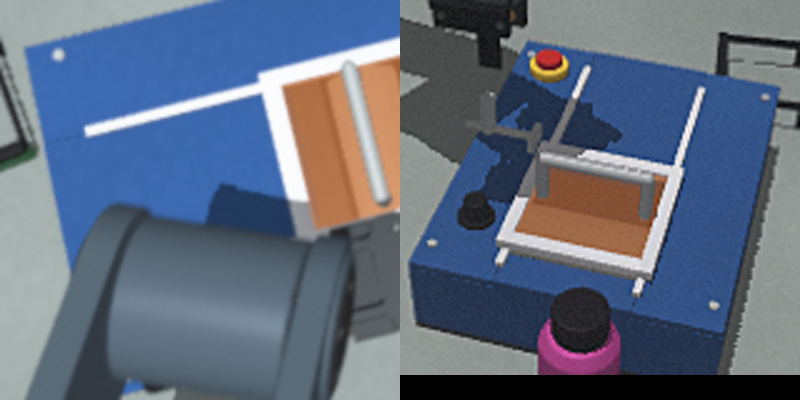

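The scene crop shows the knob well back from the bracket at about (488,110), with the bolt's end at the bracket around (540,130), clear of the guard. The stop, tumbler and guard are unchanged. Going to the handle at (0.603, 0.013).

Emit:
drive_tool(
  steps=[
    [[0.037,-0.01,0,0,0,0,100],[0.074,-0.02,0,0,0,0,100],[0.111,-0.031,0,0,0,0,100],[0.133,-0.037,-0.01,0,0,0,100],[0.133,-0.037,-0.035,0,0,0,100]],
  ],
)

```text
clock: 5.42
ee_pos: [0.6101, 0.0096, 0.21]
ee_rot: [0.002, 0.991, 0.131, 0.006]
wrist_force: [0.6, -0.6, 1.0]
opening: 0.0858
```

Run:
```python
from h import *
s=r.state(); f=viewer.grab_frame('wrist'); print(s['clock'],s['ee_pos'],s['wrist_force'],s['opening'])
cv2.imwrite('pics/w2.png',cv2.cvtColor(f,cv2.COLOR_RGB2BGR))
```

```text
5.4167 [0.61008187 0.00962895 0.21003371] [ 0.55868505 -0.60101207  1.0026521 ] 0.08584465399192166
```

View pics/w2.png

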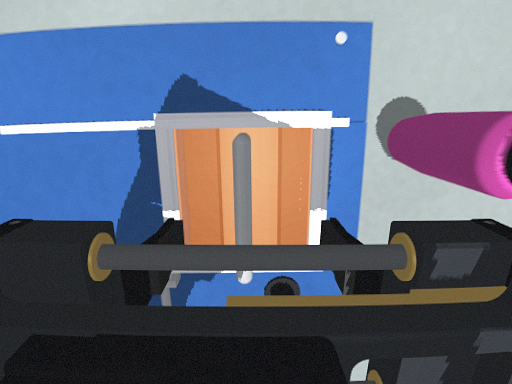

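The bar runs down column 242 and sits between the open fingers, whose centre is at about 251. The tumbler is well off to the right. Descend and grip.

Emit:
drive_tool(
  steps=[
    [[-0.003,0.002,-0.02,0,0,0,100],[-0.003,0.002,-0.04,0,0,0,100],[-0.003,0.002,-0.055,0,0,0,100],[-0.003,0.002,-0.058,0,0,0,100],[-0.003,0.002,-0.058,0,0,0,50]],
  ],
)

```text
clock: 5.88
ee_pos: [0.5975, 0.0146, 0.1483]
ee_rot: [-0.001, 0.991, 0.132, -0.003]
wrist_force: [0.5, 0.4, 0.3]
opening: 0.0851
```

Emit:
drive_tool(
  steps=[
    [[0,0,0,0,0,0,0],[0,0,0,0,0,0,0],[0,0,0,0,0,0,0],[0,0,0,0,0,0,0],[0,0,0,0,0,0,0]],
  ],
)

```text
clock: 6.3
ee_pos: [0.6001, 0.0142, 0.1503]
ee_rot: [0.0, 0.991, 0.132, 0.001]
wrist_force: [0.2, 0.6, -0.1]
opening: 0.0548
```

Emit:
drive_tool(
  steps=[
    [[0,0,0,0,0,0,0],[0,0,0,0,0,0,0],[0,0,0,0,0,0,0],[0,0,0,0,0,0,0],[0,0,0,0,0,0,0]],
  ],
)

```text
clock: 6.72
ee_pos: [0.5998, 0.0142, 0.1495]
ee_rot: [-0.0, 0.991, 0.132, -0.0]
wrist_force: [0.0, -0.5, 0.4]
opening: 0.0217
```

Emit:
drive_tool(
  steps=[
    [[0,0,-0.005,0,0,0,20],[0,0,-0.005,0,0,0,0],[0,0,-0.005,0,0,0,0],[0,0,-0.005,0,0,0,0],[0,0,-0.005,0,0,0,0]],
  ],
)

```text
clock: 7.13
ee_pos: [0.5993, 0.014, 0.1438]
ee_rot: [0.0, 0.991, 0.132, -0.001]
wrist_force: [0.2, -1.7, -5.0]
opening: 0.0134
```

Emit:
drive_tool(
  steps=[
    [[-0.001,0.004,0,0,0,0,0],[-0.003,0.012,0,0,0,0,0],[-0.006,0.022,0,0,0,0,0],[-0.009,0.032,0,0,0,0,0],[-0.011,0.042,0,0,0,0,0]],
  ],
)

```text
clock: 7.55
ee_pos: [0.5872, 0.0569, 0.1438]
ee_rot: [0.0, 0.991, 0.132, -0.002]
wrist_force: [-1.2, -3.8, -7.5]
opening: 0.0132
```

Gripped at 13 mm and sliding freely at about 4 N. Going on, slowing near the end.

Emit:
drive_tool(
  steps=[
    [[-0.004,0.015,0,0,0,0,0],[-0.008,0.03,0,0,0,0,0],[-0.012,0.045,0,0,0,0,0],[-0.016,0.06,0,0,0,0,0],[-0.02,0.073,0,0,0,0,0]],
  ],
)

```text
clock: 7.97
ee_pos: [0.5663, 0.1305, 0.1438]
ee_rot: [0.0, 0.991, 0.132, -0.002]
wrist_force: [-2.3, -5.2, -8.6]
opening: 0.0131
```

Emit:
drive_tool(
  steps=[
    [[-0.002,0.007,0,0,0,0,0],[-0.004,0.014,0,0,0,0,0],[-0.005,0.02,0,0,0,0,0],[-0.006,0.0225,0,0,0,0,0],[-0.006,0.0225,0,0,0,0,0]],
  ],
)

```text
clock: 8.38
ee_pos: [0.5612, 0.1484, 0.1438]
ee_rot: [0.004, 0.991, 0.133, -0.002]
wrist_force: [-2.1, -14.2, -8.3]
opening: 0.0134
```

The travel is 139.7 mm and the force rose at the end stop, so it's fully open. Release and back off upward.

Emit:
drive_tool(
  steps=[
    [[0,0,0,0,0,0,60],[0,0,0,0,0,0,60],[0,0,0,0,0,0,60],[0,0,0,0,0,0,60],[0,0,0,0,0,0,60]],
  ],
)

```text
clock: 8.8
ee_pos: [0.564, 0.1527, 0.1457]
ee_rot: [-0.0, 0.991, 0.132, 0.002]
wrist_force: [-0.3, 0.1, -0.2]
opening: 0.0387
```

Emit:
drive_tool(
  steps=[
    [[0,0,0.02,0,0,0,60],[0,0,0.05,0,0,0,60],[0,0,0.085,0,0,0,60],[0,0,0.12,0,0,0,60],[0,0,0.15,0,0,0,60]],
  ],
)

```text
clock: 9.22
ee_pos: [0.5634, 0.1525, 0.2976]
ee_rot: [-0.0, 0.991, 0.132, 0.002]
wrist_force: [0.9, -0.2, -0.3]
opening: 0.0518
```

Emit:
drive_tool(
  steps=[
    [[-0.01,-0.038,0,0,0,0,60],[-0.02,-0.076,0,0,0,0,60],[-0.03,-0.114,0,0,0,0,60],[-0.04,-0.15,0,0,0,0,60],[-0.05,-0.19,0,0,0,0,60]],
  ],
)

```text
clock: 9.63
ee_pos: [0.5126, -0.0387, 0.2954]
ee_rot: [-0.0, 0.991, 0.133, 0.001]
wrist_force: [0.3, 0.5, -1.0]
opening: 0.0518
```

Emit:
drive_tool(
  steps=[
    [[-0.015,-0.038,0,0,0,0,60],[-0.03,-0.076,0,0,0,0,60],[-0.045,-0.114,0,0,0,0,60],[-0.06,-0.15,0,0,0,0,60],[-0.07,-0.18,0,0,0,0,60]],
  ],
)

```text
clock: 10.05
ee_pos: [0.442, -0.2203, 0.2953]
ee_rot: [0.001, 0.991, 0.131, 0.001]
wrist_force: [0.2, 0.0, -0.0]
opening: 0.0521
```

Run:
```python
from h import *
s=r.state(); f=viewer.grab_frame('top'); f2=viewer.grab_frame('scene'); print(s['clock'],s['ee_pos'],s['wrist_force'],s['opening'])
a=cv2.resize(f[100:300,80:360],(560,400)); b=cv2.resize(f2[110:310,190:310],(240,400))
cv2.imwrite('pics/fin.png',cv2.cvtColor(np.hstack([a,b]),cv2.COLOR_RGB2BGR))
```

```text
10.05 [ 0.44199653 -0.22025868  0.29534629] [ 0.21810854  0.0253616  -0.03913118] 0.052105359405758146
```

View pics/fin.png

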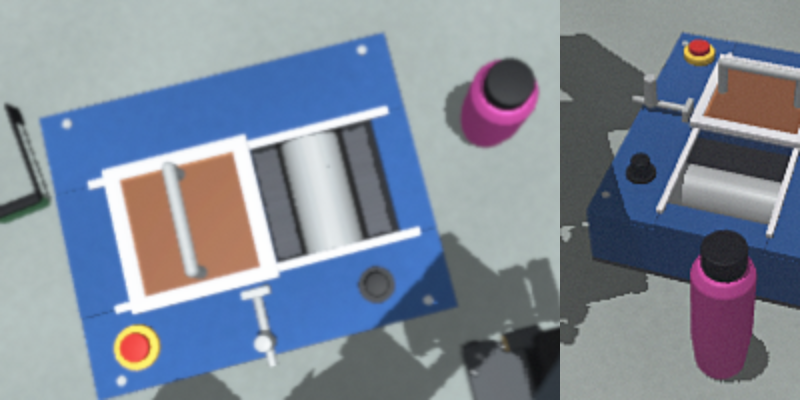

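The guard stands at the far end of its rails, with the bottle exposed at crop (320,195). The knob is drawn back at (263,343), the stop is out, and the tumbler's lid is at (509,83) → (334.5,141.5), unmoved. A quick numeric check, then I'll hand in.

Run:
```python
from h import *
from cell import ticket
P=at_z('top',[(207.5,255.2),(211.5,271.5),(236.2,192.8),(171.5,209.5)],[.156,.156,.17,.17])
print('bolt',np.linalg.norm(P[1]-P[0]),'guard',np.linalg.norm(P[3]-P[2]))
print(ticket.close_job())
```

```text
bolt 0.033996356833774846 guard 0.13663412045125364
the job is handed in; nothing more can be done
None
```

I drew the bolt back by its knob first, then slid the guard open by its handle. I released both, moved the arm clear and handed the job in at about 10 s.

| Part | Arm travel (TCP) | Travel from camera | Full travel |
|---|---|---|---|
| Bolt | 34 mm, force rising to 12–15 N at the end | 34.0 mm | 35 mm, from a start of 0–4 mm |
| Guard | 139.7 mm, force rising to 14 N at the end | 136.6 mm | 140 mm |

- **Guard travel:** the two guard figures differ by 3 mm. I put that down to reading pixels by eye, because the arm reached the end stop.
- **Last pictures:** the bottle is exposed and the knob is drawn back. The emergency stop was not touched and looks out, and the tumbler's lid is at the same pixel as at the start.
- **Contact:** the wrist force read close to zero after release, so the robot is touching nothing. No check failed.

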